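# Set the sine plate with the fallen setting block

### The job

Set the sine plate to the angle of the longer of the two metal setting blocks. First right that fallen block: stand it on end on the bench and let go of it; then take it afresh and stand it on the sine plate's base beneath the swung-up plate, let go, and bring the plate down until its roller really rests on top of the block. Leave the block upright and leave the shorter block, the spray can and the parts box where they are.

Things in the scene. Friction and masses are not known exactly. Their poses are not given: they have to be found in the camera images.
- base: Fixed dark steel base of the sine plate, a slab 225 x 130 x 20 mm. Origin on the bench under it; it runs from 100 mm on the -x side to 125 mm on the +x side, 65 mm either way in y. The block is to stand on its top, 20 mm above the bench. +x points to the hinged end, -x to the plate's free end, y is parallel to the hinge, z up.
- hinge (a point): Centre of the hinge axis: at x = +100 mm, y = 0, z = 30 mm in the base frame. The axis is along the base's y.
- plate (a joint): Angle of the hinged steel plate (205 x 110 x 12 mm): 0 = flat, parallel to the base; grows as the free (-x) end swings up; stop at 1.4 rad. Stiff hinge: dry friction of about 0.9 N m holds the plate wherever it is left, so it must be lifted (about 7 N at the lug) and pushed down (5 to 10 N in hand); it does not sink by its weight. It starts low, with no room for the block beneath.
- lug (a point): Centre of the lifting lug, a dark steel tongue 20 mm wide (along the hinge) and 16 mm thick, sticking out 45 mm from the middle of the plate's free end. It lies 225 mm from the hinge axis along the plate and 14 mm above the plane of hinge and roller axes; -x points outwards. Bare bench below and beside it. Pinched from above across its width, it pivots between the pads as the plate swings.
- roller: Steel roller on a pin under the plate's free end, 20 mm in diameter, 96 mm long, parallel to the hinge. Origin at its centre, 180 mm from the hinge axis. At plate angle 0 it lies on the base. Resting on a block of height h, sin(angle) = h / 180 mm: 0.524 rad for the long block, and its axis is then 156 mm from the hinge axis, measured level.
- long_block: The longer loose setting block, plain aluminium with small dark hole marks, 90 x 40 x 40 mm, about 0.4 kg (varies), lying on its side on the bench. Origin at its centre, x along its 90 mm length; either end may be up. Standing on the base its middle is 65 mm above the bench.
- short_block: The shorter loose setting block, same look, 60 x 40 x 40 mm, lying on its side; not wanted, leave it. Origin at its centre, x along its 60 mm length.
- spray_can: Standing spray can, grey with an orange band, 60 mm in diameter, 170 mm tall; leave it. Origin at the centre of its underside.
- parts_box: Open grey plastic box of bolts, 100 x 150 x 50 mm; leave it. Origin at the centre of its underside.
Things that resemble listed ones, but are neither listed nor needed, are in the scene too. What is shaped like the long_block but blue or purple is not meant.

How it is judged (in metres and radians):
On the way, in this order (a step that is already met when the one before it is completed fails the run):
1. the long block stands on end on the bench, let go (angle between the x axis of long_block and the z axis of base, either way round below 0.06 rad and contact force between the fingers and long_block below 0.1 N and height (world z) of long_block between 0.041 and 0.049 m and linear speed of long_block below 0.01 m/s and angular speed of long_block below 0.05 rad/s), for 0.2 s.
2. the long block stands on end on the base of the sine plate, let go (angle between the x axis of long_block and the z axis of base, either way round below 0.06 rad and z of long_block in the frame of base between 0.061 and 0.069 m and x of long_block in the frame of base between -0.1 and 0.06 m and y of long_block in the frame of base between -0.06 and 0.06 m and contact force between the fingers and long_block below 0.1 N and linear speed of long_block below 0.01 m/s and angular speed of long_block below 0.05 rad/s), for 0.2 s.
At the end, for the whole second after the job is handed in: The long block stands upright (within 0.06 rad) on the base, at rest, and the plate's roller rests on top of it with more than 0.5 N, the plate at rest at 0.495 to 0.55 rad (angle between the x axis of long_block and the z axis of base, either way round below 0.06 rad and z of long_block in the frame of base between 0.061 and 0.069 m and x of long_block in the frame of base between -0.1 and 0.06 m and y of long_block in the frame of base between -0.06 and 0.06 m and linear speed of long_block below 0.01 m/s and angular speed of long_block below 0.05 rad/s and contact force between roller and long_block above 0.5 N and value of joint plate between 0.495 and 0.55 rad and velocity of joint plate between -0.02 and 0.02 rad/s); the robot touches nothing.
It fails at once if the short block is moved by more than 20 mm (distance of short_block from where it was at the start of the episode above 0.02 m).
It fails at once if the spray can is moved by more than 20 mm (distance of spray_can from where it was at the start of the episode above 0.02 m).
It fails at once if the parts box is moved by more than 20 mm (distance of parts_box from where it was at the start of the episode above 0.02 m).
It also fails if it takes over 72 s, if anything falls off the work surface, if the arm or the gripper's body presses on something with over 40 N, if the wrist force passes 120 N, or if a joint passes its speed limit or range.

### The arm

A 6-joint arm with a two-finger parallel gripper is mounted at the origin on the work surface. World frame = base frame: x ahead of the robot, y to its left, z up, the work surface at z = 0. Lengths are in mm, angles in rad, forces in N, time in s.
With the tool pointing down it reaches from about 275 to 1000 mm from the base axis. Payload 8.4 kg.
Tool frame: the origin (TCP) lies between the finger pads; the fingertips stand 22 mm ahead of it and the grasp point (between the pads) lies 3 mm ahead of it; z points along the fingers, y is the line along which they close (so a half turn about z gives the same grasp; the last joint's range is limited). The gripper opens to 85 mm and grips with 20 to 120 N. Pads are 22 mm wide; open, the fingers measure 114 mm over their backs; the gripper's body (76 mm by 85 mm) begins 54 mm behind the grasp point. The pads swing forward as they close: fully open they stand 13 mm farther back than shut.
Start: joints at [-1.296, 0.353, 1.633, -0, 1.155, -0.002], TCP at [170.798, -601.212, 227.781] pointing down, gripper open.
Joint ranges: [-2.63, 2.63], [-0.92, 2.1], [0.06, 2.66], [-1.3, 4.44], [0, 2.69], [-3.02, 3.02]. Speed limits (rad/s): [2.22, 2.22, 2.79, 3.14, 3.14, 3.14].

### API

Orientations are given as [roll, pitch, yaw] about the fixed x, y, z axes, in that order (R = Rz(yaw) Ry(pitch) Rx(roll)).
In Python, from rig import r, grab_frame gives the robot as it stands.
- The arm moves only by the shell command python3 -m inch 'ROWS' [FORCE]. ROWS is JSON, a list of rows, each a list of 7 numbers: the turn, a rotation vector about the tool's x, y, z as a fraction of full scale, then the shift along the tool's x, y, z as a fraction of full scale, then the closure, from 0 (fully open) to 1 (shut). In form: [[rx, ry, rz, dx, dy, dz, fingers], ...]. A call has 1 to 8 rows; each row shifts and turns the commanded pose from where the row before left it, along the tool's axes as they then stand; what a row does not reach is not made up. Full scale, the value 1, is 2.5 cm for a shift and pi rad for a turn. A row lasts 1/12 s, in which the tool goes at most 41.7 mm and 7.16 degrees, less where a joint would pass 70% of its speed; a pose out of reach is approached as far as the arm can. A call with a number of a shift or a turn outside -1 to 1 is refused whole. A call with a gripper value outside its range is refused whole. The fingers move at their own pace and stop on an object; FORCE is the grip in N (left out, the last holds). Time passes only in rows, so rows that do not move let the fingers close. It gives the time, the measured TCP pose, the force, the opening and the grip force at its end, in the units of the state.
- r.sense(): the state, without advancing time (a new reading comes with each control period).
- grab_frame(name): name is "scene" or "side" or "wrist"; returns a dict with "pixels" (384x512x3 uint8, red, green, blue), "z_map" (384x512 float32, mm along the optical axis (not along the pixel's ray), 0 where there is no reading), "vertical_fov" (degrees; the focal length in pixels is half the picture's height over the tangent of half this angle, whatever the lens; pixels are square), "cx", "cy" (the principal point, pixels), "dist" ([k1, k2, p1, p2, k3] as OpenCV has them; the pictures are not rectified), "cam_to_world" (4x4, takes a point from camera to world coordinates). Camera axes: x right, y down, z forward; pixel columns grow to the right and rows downward; lengths in mm; the calibration is good to about 2 mm. A picture is of the moment at which its call begins.
- r.sign_off(): hands the job in; it is judged then, once.
The state is a dict: "clock": time; "qpos": joint angles; "qvel": joint speeds; "joint_efforts": joint torques, N m; "eef_pos": TCP position; "tcp_rot": TCP orientation; "contact_force": force on the tool from outside, world axes, zero at the start; "wrist_torque": the same for the moment, N m; "opening": opening from 0.0 (shut) to 1.0 (fully open); "grasp_force": force on a finger pad.
Only numpy, scipy, OpenCV 4.12 (cv2) and the standard library are available. Lean on these libraries where they do the work, as an engineer would, in place of code of your own. Each camera call takes 0.05 s, during which the arm holds its last target. There are 200 camera calls.

## Working session

There is one attempt and no reset: what is moved stays moved. The work goes in short steps, Python scripts to look and compute and a shell command to move; the robot and the scene stay as the last step left them, time stands still between calls to the robot, and variables do not carry over. Pictures are saved under pics/ and viewed, at most 10 in all, crops included, and the job is handed in when it is done.

```bash
ls; mkdir -p pics; cat > h.py <<'E'
import numpy as np, cv2
from rig import r, grab_frame
def K(f):
    h=f["pixels"].shape[0]; F=h/2/np.tan(np.radians(f["vertical_fov"])/2)
    return np.array([[F,0,f["cx"]],[0,F,f["cy"]],[0,0,1]])
def rays(f,uv):
    n=cv2.undistortPoints(np.array(uv,float).reshape(-1,1,2),K(f),np.array(f["dist"],float)).reshape(-1,2)
    return np.c_[n,np.ones(len(n))]
def depthpts(f,uv):
    uv=np.array(uv).reshape(-1,2); d=rays(f,uv); z=f["z_map"][uv[:,1].astype(int),uv[:,0].astype(int)]
    T=np.array(f["cam_to_world"]); return (d*z[:,None])@T[:3,:3].T+T[:3,3]
def onplane(f,uv,z):
    T=np.array(f["cam_to_world"]); d=rays(f,uv)@T[:3,:3].T; return T[:3,3]+d*((z-T[2,3])/d[:,2])[:,None]
def cloud(f):
    h,w=f["z_map"].shape; uv=np.stack(np.meshgrid(np.arange(w),np.arange(h)),-1).reshape(-1,2)
    return depthpts(f,uv).reshape(h,w,3)
def save(f,n): cv2.imwrite("pics/"+n,f["pixels"][:,:,::-1])
E
python3 - <<'E'
from h import *
import pickle
a=grab_frame("scene");b=grab_frame("side");pickle.dump((a,b),open("f0.pkl","wb"))
cv2.imwrite("pics/a.png",cv2.resize(a["pixels"][:,:,::-1],(800,600)));cv2.imwrite("pics/b.png",cv2.resize(b["pixels"][:,:,::-1],(800,600)))
for f in(a,b):print(f["vertical_fov"],f["dist"],np.array(f["cam_to_world"]).round(2).tolist(),(f["z_map"]>0).mean())
print(r.sense())
E
```

```text
pics
56.25403112645055 [-0.1134629  0.         0.         0.         0.       ] [[0.09, 0.64, -0.77, 1294.66], [1.0, -0.05, 0.07, -146.33], [0.01, -0.77, -0.64, 647.69], [0.0, 0.0, 0.0, 1.0]] 0.9959208170572916
54.75304190820042 [0.03893175 0.         0.         0.         0.        ] [[-0.98, -0.14, 0.17, 424.99], [-0.22, 0.69, -0.69, 647.67], [-0.02, -0.71, -0.71, 811.24], [0.0, 0.0, 0.0, 1.0]] 0.9958343505859375
{'clock': 0.1, 'qpos': array([-1.29641046e+00,  3.53562503e-01,  1.63406663e+00, -1.39063982e-05,
        1.15517315e+00, -2.43347130e-03]), 'qvel': array([-0.0009354 , -0.00130339, -0.00297368, -0.00064004,  0.00013524,
       -0.00134119]), 'joint_efforts': array([-6.66586238e-04, -6.06355333e+01, -3.42818999e+01, -3.44182342e-05,
        3.87086897e-03,  5.42666029e-06]), 'eef_pos': array([ 170.67124917, -600.80327413,  227.14404173]), 'tcp_rot': array([-3.14038300e+00,  9.77204869e-06,  2.76824963e-01]), 'contact_force': array([ 0.3961775 , -0.18757469,  0.25345918]), 'wrist_torque': array([-0.0117363 , -0.02718892,  0.00633139]), 'grasp_force': 0.0, 'opening': 0.9996006558690195}
```

View pics/a.png

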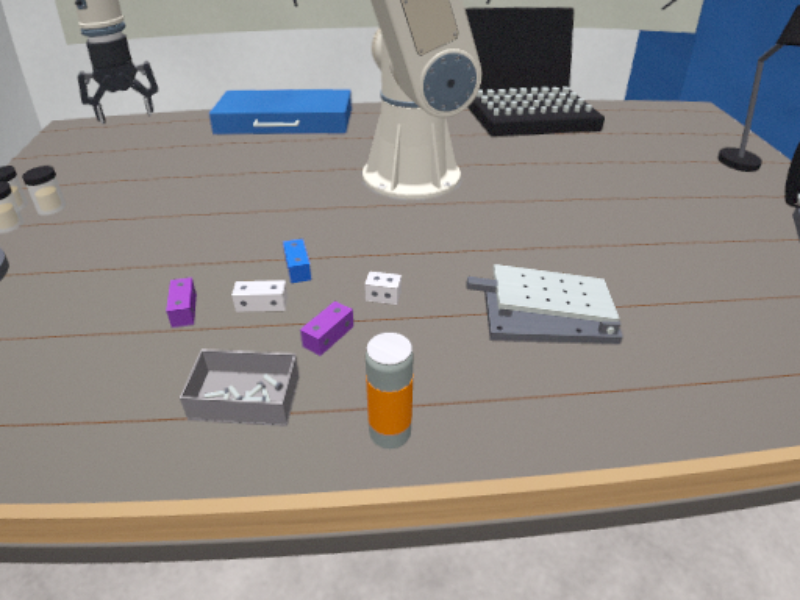

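View pics/b.png

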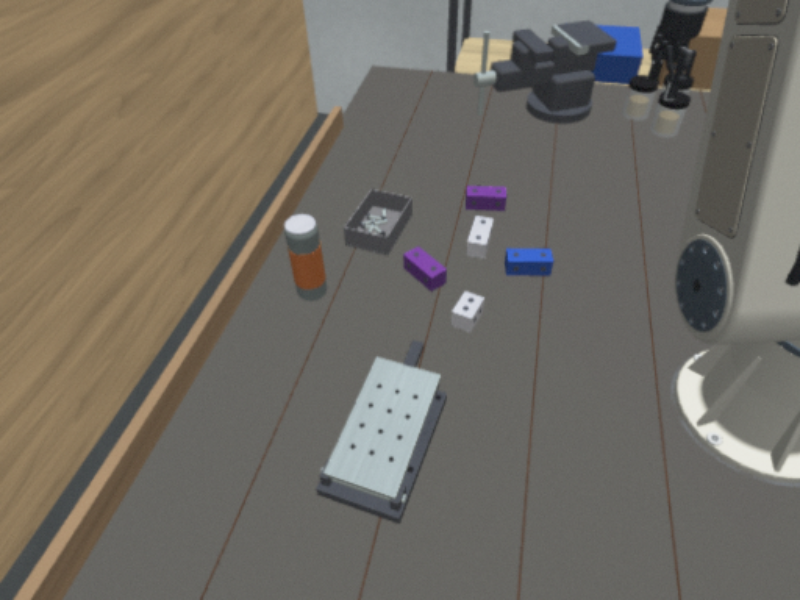

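Scene view, at the 800x600 scale:
- Pale block at (259,296), about twice as long as wide, with 2 holes per face.
- Pale cube-like block at (383,288).
- Blue block at (297,260); purple blocks at (181,302) and (328,328).
- Sine plate at (555,300), with its lug to the left at (482,284). Can at (390,390), box at (240,385).

Candidates for the long block are (259,296), (383,288), (297,260), (181,302) and (328,328). Only the pale one at (259,296) fits the description. I'll check it in a crop and measure it.

```bash
python3 - <<'E'
from h import *
import pickle
a,b=pickle.load(open("f0.pkl","rb"))
c=a["pixels"][165:230,130:290,::-1];cv2.imwrite("pics/c.png",cv2.resize(c,None,fx=5,fy=5,interpolation=cv2.INTER_CUBIC))
for nm,f in(("scene",a),("side",b)):
    P=cloud(f);hsv=cv2.cvtColor(f["pixels"],cv2.COLOR_RGB2HSV)
    inb=(P[...,0]>250)&(P[...,0]<1000)&(abs(P[...,1])<600)&(f["z_map"]>0)
    pale=((hsv[...,1]<60)&(hsv[...,2]>130)&inb&(P[...,2]<260)&(P[...,2]>5)).astype(np.uint8)
    n,l,s,ce=cv2.connectedComponentsWithStats(pale)
    for i in range(1,n):
        if s[i,4]<80: continue
        q=P[l==i]; t=q[q[:,2]>np.percentile(q[:,2],97)-6]
        rc=cv2.minAreaRect(t[:,:2].astype(np.float32))
        print(nm,ce[i].round(),s[i,4],"z",np.percentile(q[:,2],[2,50,98]).round(1),"top",np.round(rc[0],1),np.round(rc[1],1),round(rc[2],1))
    for nm2,m in(("obj",inb&(P[...,2]>8)),):
        n,l,s,ce=cv2.connectedComponentsWithStats(m.astype(np.uint8))
        for i in range(1,n):
            if s[i,4]<80: continue
            q=P[l==i]; rc=cv2.minAreaRect(q[:,:2].astype(np.float32))
            print("  obj",ce[i].round(),s[i,4],"z",np.percentile(q[:,2],[2,98]).round(1),np.round(rc[0],1),np.round(rc[1],1),round(rc[2],1))
E
```

```text
scene [350. 193.] 2983 z [17.7 57.8 76.2] top [562.3 110.2] [111.2 110.9] 35.1
scene [245. 183.] 381 z [ 5.7 36.4 41.3] top [ 486.2 -102.3] [59.7 40.8] 74.4
scene [166. 188.] 573 z [ 6.4 36.7 41.4] top [ 491.  -325.2] [88.5 45.5] 87.0
scene [248. 225.] 609 z [156.5 168.8 170.7] top [ 797.9 -113.5] [52.2 55. ] 84.2
scene [160. 250.] 364 z [ 9.2 15.5 50.5] top [ 715.2 -316.5] [127.4 101.8] 81.7
  obj [190. 166.] 343 z [10.4 41.8] [ 385.5 -265.3] [95.4 40.7] 11.1
  obj [350. 195.] 3603 z [10.5 76.1] [573.  166.9] [265.1 126.4] 82.8
  obj [245. 183.] 377 z [ 9.3 41.3] [ 486.4 -102.7] [60.9 41.6] 74.9
  obj [115. 192.] 475 z [ 9.4 41.2] [ 497.7 -465.3] [94.5 40.5] 7.8
  obj [165. 188.] 569 z [ 9.9 41.4] [ 491.7 -325. ] [89.7 45.3] 88.1
  obj [209. 209.] 651 z [ 9.1 41.1] [ 588.3 -202.1] [41.3 92.2] 50.4
  obj [249. 248.] 1962 z [ 13.5 170.4] [ 800.5 -114. ] [59.4 58.4] 29.3
  obj [153. 247.] 2166 z [ 9.1 49.8] [ 714.3 -328.2] [153.3 103.2] 82.1
  obj [253. 321.] 11677 z [ 9.8 61.1] [935. -78.] [  23.9 1043.3] 0.0
side [192. 143.] 214 z [163.5 169.6 171.9] top [ 797.3 -112.5] [53.4 54.5] 6
[... 170 characters left out ...]
5.] 235 z [32.9 39.4 42.1] top [ 484.8 -101.6] [62.3 40.4] 73.5
side [245. 273.] 3747 z [49.  60.1 74.8] top [561.7 121.7] [ 74.8 110.3] 82.4
  obj [117. 241.] 7208 z [ 10.1 169. ] [857.3 -42.2] [1113.5  181.2] 89.8
  obj [311. 125.] 347 z [ 9.7 42.3] [ 497.  -463.6] [89.8 46.1] 10.2
  obj [241. 141.] 984 z [ 8.9 50.7] [ 714.1 -328.9] [157.9 103. ] 81.9
  obj [307. 150.] 313 z [10.5 42.2] [ 491.1 -323.6] [94.7 39.9] 87.0
  obj [272. 170.] 451 z [ 9.2 42.4] [ 586.9 -201.3] [42.5 92.3] 50.3
  obj [338. 166.] 454 z [ 9.5 42. ] [ 384.7 -262. ] [90.4 43.8] 9.7
  obj [299. 198.] 350 z [10.1 42. ] [ 484.8 -101.2] [63.  40.5] 73.5
  obj [247. 279.] 5304 z [14.8 76.1] [566.8 169.5] [267.  129.2] 82.2
```

View pics/c.png

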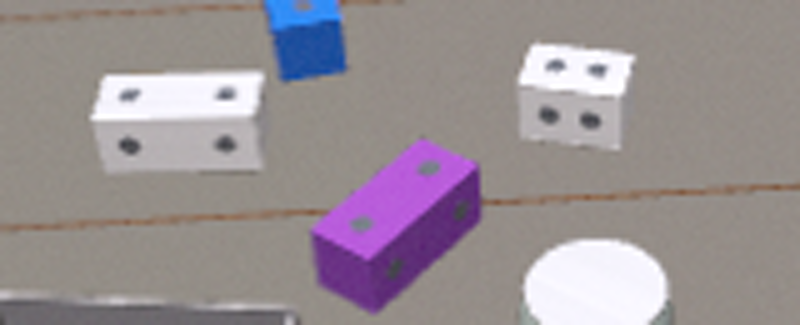

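The crop confirms it: the long pale block sits at crop (180,120), with the short pale one at (575,100) and the rest blue or purple. Sizes and tops (40 mm) match in both views. Next is the sine plate.

```bash
cat >> h.py <<'E'
def sine(f):
    "plate plane angle, base axes and extents from the cloud"
    P=cloud(f); m=(abs(P[...,0]-570)<130)&(P[...,1]>0)&(P[...,1]<360)&(f["z_map"]>0)
    return P[m], f["pixels"][m]
E
python3 - <<'E'
from h import *
import pickle
for f in pickle.load(open("f0.pkl","rb")):
    q,c=sine(f); hsv=cv2.cvtColor(c[None],cv2.COLOR_RGB2HSV)[0]
    pl=(hsv[:,2]>130)&(q[:,2]>35); 
    A=np.c_[q[pl][:,:2],np.ones(pl.sum())]
    for _ in range(4):
        k=np.linalg.lstsq(A,q[pl][:,2],rcond=None)[0]; e=abs(A@k-q[pl][:,2])
        idx=np.where(pl)[0]; pl[idx[e>3]]=False; A=A[e<=3]
    print("slope dir",np.degrees(np.arctan2(k[1],k[0])),"angle",np.arctan(np.hypot(k[0],k[1])),pl.sum())
    rc=cv2.minAreaRect(q[pl][:,:2].astype(np.float32));print("plate",rc)
    b=(abs(q[:,2]-20)<4); rc=cv2.minAreaRect(q[b][:,:2].astype(np.float32));print("basetop",b.sum(),rc)
    th=np.radians(82.4);u=np.array([np.cos(th),np.sin(th)]);v=np.array([-u[1],u[0]])
    for nm,mm in(("base",b),("plate",pl),("all",q[:,2]>10)):
        s=q[mm][:,:2]@u;t=q[mm][:,:2]@v;print(nm,"u",np.percentile(s,[.3,1,99,99.7]).round(1),"v",np.percentile(t,[.3,1,99,99.7]).round(1))
    lug=(hsv[:,2]<130)&(q[:,2]>30); s=q[:,:2]@u; lug&=s<s[pl].min()-3
    print("lug",lug.sum(),q[lug].mean(0) if lug.any() else "", np.percentile(q[lug],[2,98],axis=0).round(1).tolist())
E
```

```text
slope dir -102.71995980165227 angle 0.11946409780347678 1870
plate ((567.828125, 163.04391479492188), (252.73841857910156, 114.61336517333984), 82.78800201416016)
basetop 1021 ((581.9620361328125, 187.08074951171875), (223.9879150390625, 110.73686218261719), 81.96822357177734)
base u [151.  151.5 365.6 372.3] v [-607.  -606.5 -502.5 -497.8]
plate u [115.2 123.1 361.  362.5] v [-596.6 -595.8 -486.6 -485.5]
all u [112.2 120.3 362.3 368.9] v [-607.2 -606.3 -487.7 -485.7]Traceback (most recent call last):
  File "<stdin>", line 17, in <module>
    return _quantile_unchecked(
        a, q, axis, out, overwrite_input, method, keepdims, weights)
    return _ureduce(a,
                    func=_quantile_ureduce_func,
    ...<5 lines>...
                    overwrite_input=overwrite_input,
                    method=method)
    r = func(a, **kwargs)
    result = _quantile(arr,
                       quantiles=q,
    ...<2 lines>...
                       out=out,
                       weights=wgt)
    slices_having_nans = np.isnan(arr[-1, ...])
                                  ~~~^^^^^^^^^
IndexError: index -1 is out of bounds for axis 0 with size 0
```

```bash
cat >> h.py <<'E'
from scipy.spatial.transform import Rotation as Ro
def delta(target, back=0):
    "tool-axis steps (units of 25 mm) from the measured TCP to bring the grasp point (3 ahead) to target, `back` mm behind it"
    s=r.sense(); R=Ro.from_euler("xyz",s["tcp_rot"]).as_matrix(); g=s["eef_pos"]+3*R[:,2]
    d=R.T@(np.array(target,float)-back*R[:,2]-g)
    print("t",round(s["clock"],2),"g",g.round(1),"rpy",s["tcp_rot"].round(3),"F",np.array(s["contact_force"]).round(1),"open",round(s["opening"],3),"grip",round(s["grasp_force"],1),"q",s["qpos"].round(2))
    print("steps/25:",(d/25).round(2)); return d
E
python3 -m inch '[[0,0,-0.0395,1,0,0,0],[0,0,-0.0395,1,0,0,0],[0,0,-0.0395,1,0,0,0],[0,0,-0.0395,1,0,0,0],[0,0,-0.0395,1,0,0,0],[0,0,-0.0395,1,0,0,0],[0,0,-0.0395,1,0,0,0],[0,0,-0.0395,1,0,0,0]]' 60
python3 -m inch '[[0,0,-0.0395,1,0,0,0],[0,0,-0.0395,1,0,0,0],[0,-0.0357,0,0,1,0,0],[0,-0.0357,0,0,1,0,0],[0,-0.0357,0,0,1,0,0],[0,-0.0357,0,0,1,0,0],[0,-0.0357,0,0,1,0,0],[0,-0.0357,0,0,1,0,0]]'
python3 -m inch '[[0,-0.0358,0,0,0,0,0],[0,0,0,0,0,0,0]]'
python3 -c "
from h import *
delta([492.3,-300,30],80)"
```

```text
clock: 0.77
eef_pos: [317.1, -474.8, 227.3]
tcp_rot: [-3.141, -0.0, 1.276]
contact_force: [0.8, -0.3, -0.5]
opening: 1.004
grasp_force: 0.0
clock: 1.43
eef_pos: [474.6, -435.0, 228.5]
tcp_rot: [3.14, 0.658, 1.517]
contact_force: [-1.2, -0.5, 0.1]
opening: 1.002
grasp_force: 0.0
clock: 1.6
eef_pos: [473.2, -433.2, 224.8]
tcp_rot: [-3.135, 0.768, 1.524]
contact_force: [-1.9, 0.6, -1.4]
opening: 1.001
grasp_force: 0.0
t 1.6 g [ 473.1 -435.3  222.6] rpy [-3.135  0.768  1.524] F [-1.9  0.6 -1.4] open 1.001 grip 0.0 q [-0.38  0.32  1.94 -1.01  0.89  0.34]
steps/25: [ 9.27  0.53 -1.44]
```

```bash

python3 -m inch '[[0,0,0,0.8,0.2,-0.8,0],[0,0,0,1,0.3,-0.6,0],[0,0,0,1,0,0,0],[0,0,0,1,0,0,0],[0,0,0,1,0,0,0],[0,0,0,1,0,0,0],[0,0,0,1,0,0,0],[0,0,0,1,0,0,0]]'
python3 -m inch '[[0,0,0,1,0,0,0],[0,0,0,0.4,0,0,0],[0,0,0,0,0,0,0]]'
python3 -c "
from h import *
delta([492.3,-300,30],0)
f=grab_frame('wrist'); save(f,'w1.png')"
```

```text
clock: 2.27
eef_pos: [492.9, -270.6, 116.9]
tcp_rot: [-3.135, 0.76, 1.519]
contact_force: [-0.5, 0.8, 0.1]
opening: 0.997
grasp_force: 0.0
clock: 2.52
eef_pos: [494.3, -245.1, 92.2]
tcp_rot: [-3.132, 0.761, 1.523]
contact_force: [0.5, 0.2, -0.4]
opening: 0.999
grasp_force: 0.0
t 2.52 g [ 494.2 -247.2   90. ] rpy [-3.132  0.761  1.523] F [ 0.5  0.2 -0.4] open 0.999 grip 0.0 q [-0.02  0.52  2.03 -1.01  0.95  0.81]
steps/25: [0.13 0.06 3.2 ]
```

View pics/w1.png

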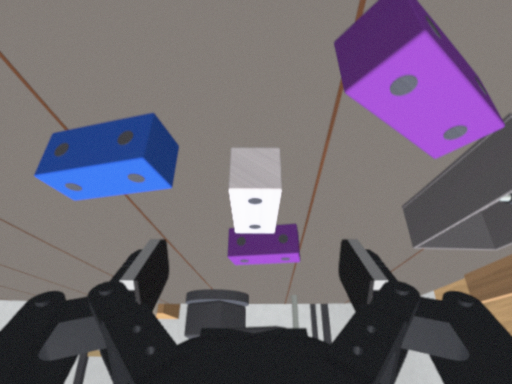

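The wrist view shows the pale block at (255,190), midway between the fingers, with a blue and a purple block either side and clear. Advancing and gripping.

```bash

python3 -m inch '[[0,0,0,0.1,0.06,0.8,0],[0,0,0,0,0,0.8,0],[0,0,0,0,0,0.8,0],[0,0,0,0,0,0.8,0],[0,0,0,0,0,0,0],[0,0,0,0,0,0,1],[0,0,0,0,0,0,1],[0,0,0,0,0,0,1]]' 60
python3 -m inch '[[0,0,0,0,0,0,1],[0,0,0,0,0,0,1],[0,0,0,0,0,0,1],[0,0,0,0,0,0,1]]'
python3 -c "
from h import *
delta([492.3,-300,90],0)"
```

```text
clock: 3.23
eef_pos: [494.2, -299.6, 35.3]
tcp_rot: [-3.14, 0.763, 1.517]
contact_force: [0.4, 0.5, -0.5]
opening: 0.608
grasp_force: 0.0
clock: 3.57
eef_pos: [494.2, -299.2, 35.5]
tcp_rot: [-3.139, 0.764, 1.518]
contact_force: [-0.9, 2.8, 7.6]
opening: 0.434
grasp_force: 59.2
t 3.57 g [ 494.  -301.3   33.3] rpy [-3.139  0.764  1.518] F [-0.9  2.8  7.6] open 0.434 grip 59.2 q [-0.12  0.63  2.03 -1.17  0.85  0.91]
steps/25: [-1.54 -0.08 -1.67]
```

```bash

python3 -m inch '[[0,0,0,-0.5,0,-0.5,1],[0,0.02,0,-0.5,0,-0.5,1],[0,0.038,0,-0.5,0,-0.6,1],[0,0.038,0,-0.3,0,-0.4,1],[0,0.038,0,0,0,0,1],[0,0.038,0,0,0,0,1],[0,0.038,0,0,0,0,1],[0,0.038,0,0,0,0,1]]'
python3 -m inch '[[0,0.038,0,0,0,0,1],[0,0.038,0,0,0,0,1],[0,0.038,0,0,0,0,1],[0,0.038,0,0,0,0,1],[0,0.038,0,0,0,0,1],[0,0.038,0,0,0,0,1],[0,0.02,0,0,0,0,1],[0,0,0,0,0,0,1]]'
python3 -m inch '[[0,0,0,0,0,0,1],[0,0,0,0,0,0,1]]'
python3 -c "
from h import *
delta([492.3,-300,72],0)
for n in('side','scene'):
    f=grab_frame(n);P=cloud(f);hsv=cv2.cvtColor(f['pixels'],cv2.COLOR_RGB2HSV)
    m=(hsv[...,1]<40)&(hsv[...,2]>150)&(abs(P[...,0]-490)<70)&(abs(P[...,1]+310)<70)&(P[...,2]>10)
    q=P[m];print(n,m.sum(),np.percentile(q,[1,50,99],axis=0).round(1).tolist())
    if n=='scene':
        cv2.imwrite('pics/s1.png',cv2.resize(f['pixels'][100:280,60:300,::-1],None,fx=3,fy=3))
"
```

```text
clock: 4.23
eef_pos: [491.0, -299.7, 93.9]
tcp_rot: [-3.129, 0.085, 1.513]
contact_force: [-1.5, -0.6, -4.5]
opening: 0.436
grasp_force: 60.5
clock: 4.9
eef_pos: [489.2, -301.9, 90.5]
tcp_rot: [-3.119, -0.692, 1.493]
contact_force: [-0.6, -0.2, -3.1]
opening: 0.434
grasp_force: 61.2
clock: 5.07
eef_pos: [490.2, -300.3, 92.7]
tcp_rot: [-3.121, -0.686, 1.497]
contact_force: [-0.2, -0.6, -2.6]
opening: 0.436
grasp_force: 61.2
t 5.07 g [ 490.3 -298.4   90.4] rpy [-3.121 -0.686  1.497] F [-0.2 -0.6 -2.6] open 0.436 grip 61.2 q [-0.83  0.71  1.57  0.47  1.41 -0.97]
steps/25: [-0.51  0.09  0.53]
side 147 [[467.4, -316.3, 100.4], [492.2, -281.4, 107.3], [513.7, -261.6, 125.6]]
scene 719 [[426.0, -379.6, 20.3], [505.8, -296.4, 105.9], [515.0, -264.3, 501.4]]
```

View pics/s1.png

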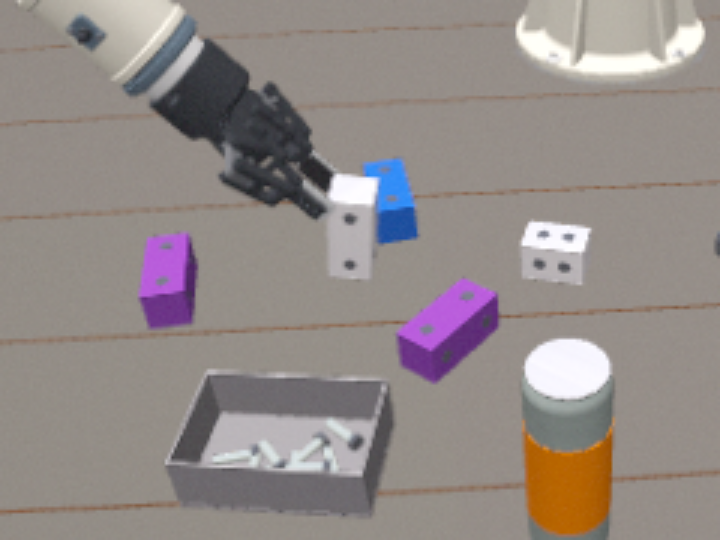

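The block is gripped at its upper end and nearly upright (crop 352,225); the measured turn is still 0.12 rad short. I'll make that up and measure the tilt from the faces.

```bash
cat >> h.py <<'E'
def pca(q):
    c=np.median(q,0); 
    for _ in range(3):
        w,V=np.linalg.eigh(np.cov((q-q.mean(0)).T)); e=abs((q-q.mean(0))@V[:,0]); q=q[e<max(1.5,np.percentile(e,90))]
    n=V[:,0]; return q.mean(0).round(1), n.round(3), len(q)
def faces(x,y,rad=40):
    for n in('side','scene'):
        f=grab_frame(n);P=cloud(f);hsv=cv2.cvtColor(f['pixels'],cv2.COLOR_RGB2HSV)
        m=(hsv[...,1]<45)&(hsv[...,2]>120)&(abs(P[...,0]-x)<rad)&(abs(P[...,1]-y)<rad)&(P[...,2]>10)&(P[...,2]<135)
        q=P[m]; zt=np.percentile(q[:,2],98); t=q[q[:,2]>zt-7]; s=q[q[:,2]<zt-14]
        rc=cv2.minAreaRect(t[:,:2].astype(np.float32))
        print(n,"top",pca(t),"rect",np.round(rc[0],1),np.round(rc[1],1),round(rc[2],1),"zmax",zt.round(1),"zmin",np.percentile(q[:,2],2).round(1))
        if len(s)>30: print("   side face",pca(s))
E
python3 -m inch '[[0,0.02,0,0,0,0,1],[0,0.018,0,0,0,0,1],[0,0,0,0,0,0,1]]'
python3 -c "
from h import *
delta([490,-299,72],0)
faces(492,-288)"
```

```text
clock: 5.42
eef_pos: [490.0, -300.6, 92.3]
tcp_rot: [-3.118, -0.809, 1.493]
contact_force: [-0.9, 0.7, -3.5]
opening: 0.444
grasp_force: 61.3
t 5.42 g [ 490.1 -298.4   90.2] rpy [-3.118 -0.809  1.493] F [-0.9  0.7 -3.5] open 0.444 grip 61.3 q [-0.86  0.77  1.52  0.52  1.51 -1.  ]
steps/25: [-0.54  0.01  0.49]
side top (array([ 492.5, -316.7,  123.4]), array([0.061, 0.756, 0.652]), 11) rect [ 490.  -316.1] [13.  48.4] 89.4 zmax 125.2 zmin 22.6
   side face (array([ 490.8, -267.8,   72.1]), array([-0.013,  0.997,  0.076]), 253)
scene top (array([ 487.6, -316.8,  122.9]), array([0.064, 0.587, 0.807]), 22) rect [ 488.6 -317.7] [13.4 55.9] 87.5 zmax 124.7 zmin 20.8
   side face (array([ 508.4, -286.2,   68.6]), array([0.986, 0.168, 0.021]), 388)
```

```bash
python3 -c "
from h import *
for n in('side','scene'):
    f=grab_frame(n);P=cloud(f)
    for lo,hi in((30,90),(97,118)):
        m=(abs(P[...,0]-491)<26)&(P[...,1]<-258)&(P[...,1]>-305)&(P[...,2]>lo)&(P[...,2]<hi)
        hsv=cv2.cvtColor(f['pixels'],cv2.COLOR_RGB2HSV);m&=(hsv[...,2]>110)&(hsv[...,1]<45)
        m=cv2.erode(m.astype(np.uint8),np.ones((3,3)))>0
        q=P[m];print(n,lo,pca(q),np.percentile(q,[3,97],axis=0).round(1).tolist())
"
```

```text
side 30 (array([ 489.5, -266.5,   63.2]), array([-0.067, -0.997,  0.024]), 74) [[472.0, -270.9, 40.8], [505.8, -262.4, 82.4]]
side 97 (array([ 491.8, -278.3,  109. ]), array([0.014, 0.034, 0.999]), 68) [[475.0, -298.2, 102.8], [508.1, -263.7, 111.7]]
scene 30 (array([ 509.2, -284.4,   62.9]), array([ 0.996, -0.058, -0.065]), 126) [[499.5, -300.3, 38.2], [511.9, -266.9, 83.4]]
scene 97 (array([ 495.7, -283. ,  109.4]), array([-0.071,  0.001, -0.997]), 87) [[478.1, -299.6, 103.2], [513.4, -267.6, 111.8]]
```

```bash

python3 -m inch '[[0,-0.009,0,-0.16,0,0.15,1],[0,0,0,-0.16,0,0.15,1],[0,0,0,-0.16,0,0.15,1],[0,0,0,0,0,0,1],[0,0,0,0,0,0,1]]'
python3 -m inch '[[0,0,0,-0.03,0,0.03,1],[0,0,0,0,0,0,1]]'
python3 -m inch '[[0,0,0,-0.03,0,0.03,1],[0,0,0,0,0,0,1]]'
```

```text
clock: 6.03
eef_pos: [489.6, -301.1, 75.8]
tcp_rot: [-3.118, -0.78, 1.493]
contact_force: [0.9, -0.9, -3.8]
opening: 0.436
grasp_force: 61.2
clock: 6.2
eef_pos: [489.7, -301.4, 74.9]
tcp_rot: [-3.119, -0.78, 1.493]
contact_force: [0.3, 0.5, -3.2]
opening: 0.435
grasp_force: 61.2
clock: 6.37
eef_pos: [489.8, -301.5, 74.4]
tcp_rot: [-3.12, -0.78, 1.494]
contact_force: [-0.8, -1.0, -0.1]
opening: 0.436
grasp_force: 61.6
```

```bash

python3 -m inch '[[0,0,0,-0.02,0,0.02,1],[0,0,0,0,0,0,1]]'
python3 -m inch '[[0,0,0,0,0,0,0.3],[0,0,0,0,0,0,0.3],[0,0,0,0,0,0,0.2],[0,0,0,0,0,0,0.1],[0,0,0,0,0,0,0],[0,0,0,0,0,0,0],[0,0,0,0,0,0,0]]'
python3 -m inch '[[0,0,0,0,0,-0.3,0],[0,0,0,0,0,-0.7,0],[0,0,0,0,0,-1,0],[0,0,0,0,0,-1,0],[0,0,0,0,0,-1,0],[0,0,0,0,0,-1,0],[0,0,0,0,0,-0.3,0],[0,0,0,0,0,0,0]]'
python3 -c "
from h import *
delta([490,-299,72],0)
faces(492,-288)"
```

```text
clock: 6.53
eef_pos: [489.8, -301.7, 74.1]
tcp_rot: [-3.12, -0.78, 1.494]
contact_force: [-1.9, -2.7, 3.4]
opening: 0.43
grasp_force: 62.0
clock: 7.12
eef_pos: [489.7, -301.3, 73.2]
tcp_rot: [-3.119, -0.78, 1.493]
contact_force: [0.8, -0.4, -0.5]
opening: 1.002
grasp_force: 0.0
clock: 7.78
eef_pos: [485.8, -396.4, 168.9]
tcp_rot: [-3.123, -0.777, 1.495]
contact_force: [-0.7, 0.3, -0.3]
opening: 0.999
grasp_force: 0.0
t 7.78 g [ 485.9 -394.3  166.8] rpy [-3.123 -0.777  1.495] F [-0.7  0.3 -0.3] open 0.999 grip 0.0 q [-0.93  0.76  1.32  0.46  1.7  -0.96]
steps/25: [ 0.06 -0.03  5.38]
side top (array([ 487.7, -288.5,   89.8]), array([ 0.009, -0.007,  1.   ]), 83) rect [ 487.7 -287.6] [43.5 39.2] 87.2 zmax 91.8 zmin 14.5
   side face (array([ 487.8, -270.4,   44.4]), array([0.033, 0.999, 0.007]), 124)
scene top (array([ 489. , -289.3,   89.1]), array([ 0.01, -0.01,  1.  ]), 101) rect [ 489.3 -289.1] [37.4 38.7] 87.6 zmax 90.9 zmin 13.5
   side face (array([ 506.5, -290.8,   44.2]), array([1.   , 0.002, 0.004]), 212)
```

The block stands at (488.7, -289) with its top at 90 mm and the normal vertical. Tilting back to vertical and heading for the lug.

```bash

python3 -m inch '[[0,-0.036,0,0.3,0,-0.5,0],[0,-0.036,0,0.3,0,-0.5,0],[0,-0.036,0,0.5,0,-0.5,0],[0,-0.036,0,0.5,0,-0.5,0],[0,-0.036,0,0.5,0,-0.5,0],[0,-0.036,0,1,0,0,0],[0,-0.034,0,1,0,0,0],[0,0,0.018,1,0,0,0]]'
python3 -m inch '[[0,0,0,1,0.3,0,0],[0,0,0,1,0.3,0,0],[0,0,0,1,0.3,0,0],[0,0,0,1,0.3,0,0],[0,0,0,1,0.3,0,0],[0,0,0,1,0.3,0,0],[0,0,0,1,0.3,0,0],[0,0,0,0,0,0,0]]'
python3 -c "
from h import *
delta([553.4,53.5,71],100)"
```

```text
clock: 8.55
eef_pos: [491.7, -303.8, 253.7]
tcp_rot: [-3.127, 0.012, 1.457]
contact_force: [0.7, 1.1, -0.8]
opening: 0.999
grasp_force: 0.0
clock: 9.22
eef_pos: [565.1, -135.5, 249.8]
tcp_rot: [-3.124, 0.004, 1.457]
contact_force: [-1.1, -0.1, 0.4]
opening: 1.001
grasp_force: 0.0
t 9.22 g [ 565.  -135.5  246.8] rpy [-3.124  0.004  1.457] F [-1.1 -0.1  0.4] open 1.001 grip 0.0 q [-0.23  0.27  1.69 -0.01  1.19 -0.12]
steps/25: [ 7.49 -1.2   3.02]
```

```bash

python3 -m inch '[[-0.0056,0,0.006,1,-0.2,0.2,0],[0,0,0,1,-0.2,0.4,0],[0,0,0,1,-0.2,0.4,0],[0,0,0,1,-0.2,0.4,0],[0,0,0,1,-0.2,0.4,0],[0,0,0,1,-0.2,0.4,0],[0,0,0,1,0,0.4,0],[0,0,0,0.4,0,0.4,0]]'
python3 -m inch '[[0,0,0,0,0,0,0],[0,0,0,0,0,0,0]]'
python3 -c "
from h import *
delta([553.4,53.5,71],0)
f=grab_frame('wrist'); save(f,'w2.png')
T=np.linalg.inv(np.array(f['cam_to_world']))
for p in([553.4,53.5,79],[550.5,31,77],[556,76,80]):
    c=T[:3,:3]@np.array(p)+T[:3,3]; print(p,cv2.projectPoints(c.reshape(1,1,3),np.zeros(3),np.zeros(3),K(f),np.array(f['dist'],float))[0].ravel().round())
"
```

```text
clock: 9.88
eef_pos: [558.5, 49.3, 173.6]
tcp_rot: [3.142, 0.006, 1.436]
contact_force: [-0.3, 0.0, 0.8]
opening: 0.999
grasp_force: 0.0
clock: 10.05
eef_pos: [558.8, 46.6, 174.1]
tcp_rot: [-3.141, 0.008, 1.436]
contact_force: [0.9, -0.3, -0.2]
opening: 0.998
grasp_force: 0.0
t 10.05 g [558.8  46.6 171.1] rpy [-3.141  0.008  1.436] F [ 0.9 -0.3 -0.2] open 0.998 grip 0.0 q [ 0.09  0.31  1.82 -0.01  1.01  0.22]
steps/25: [ 0.28 -0.25  4.  ]
[553.4, 53.5, 79] [246. 181.]
[550.5, 31, 77] [247. 205.]
[556, 76, 80] [245. 155.]
```

View pics/w2.png

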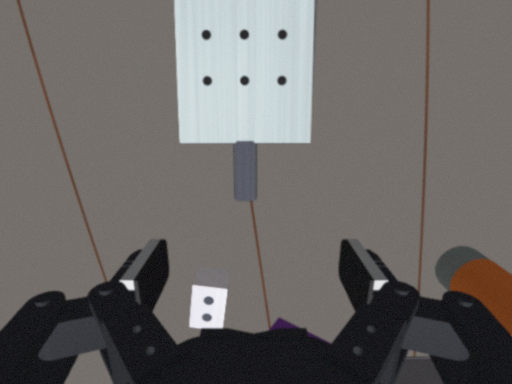

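Wrist view: lug at col 245, rows 142–201, below the plate's free end at row 142. That is about 10 mm farther towards +y than I predicted, so I'll pin it down with depth.

```bash
python3 -c "
from h import *
f=grab_frame('wrist');P=cloud(f)
for v in(120,138,146,155,165,175,185,190,194,198,203): print(v,P[v,245].round(1),f['pixels'][v,245])
u=np.array([.1323,.9912]);w=np.array([-.9912,.1323])
print('row170 lug cols',[ (c,P[170,c].round(0).tolist()) for c in range(230,262,3)])
for v in(60,138): print(v,[P[v,c].round(1).tolist() for c in(185,300)])
"
```

```text
120 [560.3 103.2  72.8] [207 219 221]
138 [558.3  88.9  75.6] [202 215 219]
146 [557.3  82.3  75.7] [ 89  93 105]
155 [556.2  74.7  75.5] [ 89  91 100]
165 [555.1  66.7  77.9] [ 93  96 105]
175 [553.8  57.9  77.3] [ 90  93 104]
185 [552.7  49.7  79.3] [ 90  94 106]
190 [552.   45.1  79.2] [ 90  95 104]
194 [551.5  41.8  79.8] [ 93  95 106]
198 [551.   38.   79.4] [ 95  97 109]
203 [543.8   4.   -1.8] [119 112 108]
row170 lug cols [(230, [533.0, 46.0, -0.0]), (233, [544.0, 63.0, 76.0]), (236, [547.0, 63.0, 78.0]), (239, [550.0, 63.0, 80.0]), (242, [552.0, 63.0, 78.0]), (245, [555.0, 62.0, 78.0]), (248, [557.0, 62.0, 77.0]), (251, [560.0, 62.0, 79.0]), (254, [562.0, 61.0, 78.0]), (257, [563.0, 42.0, 1.0]), (260, [566.0, 41.0, -1.0])]
60 [[519.2, 156.2, 67.5], [610.5, 143.6, 67.3]]
138 [[508.7, 95.7, 75.0], [603.7, 82.6, 74.5]]
```

```bash

python3 -m inch '[[0,0,0,0.45,-0.2,0.5,0],[0,0,0,0,-0.08,0.8,0],[0,0,0,0,0,0.8,0],[0,0,0,0,0,0.8,0],[0,0,0,0,0,0.8,0],[0,0,0,0,0,0.3,0],[0,0,0,0,0,0,0]]' 40
python3 -c "
from h import *
delta([553.6,58.5,70],0)"
```

```text
clock: 10.73
eef_pos: [553.7, 56.9, 74.0]
tcp_rot: [-3.141, 0.008, 1.433]
contact_force: [-1.0, 0.1, -0.3]
opening: 1.005
grasp_force: 0.0
t 10.73 g [553.7  56.9  71. ] rpy [-3.141  0.008  1.433] F [-1.   0.1 -0.3] open 1.005 grip 0.0 q [ 0.1   0.44  1.9  -0.01  0.8   0.25]
steps/25: [ 0.06 -0.01  0.04]
```

```bash

python3 -m inch '[[0,0,0,0,0,0,1],[0,0,0,0,0,0,1],[0,0,0,0,0,0,1],[0,0,0,0,0,0,1],[0,0,0,0,0,0,1],[0,0,0,0,0,0,1],[0,0,0,0,0,0,1]]' 40
python3 -m inch '[[0,0,0,0.184,0,-0.8,1],[0,0,0,0.255,0,-0.78,1],[0,0,0,0.325,0,-0.755,1],[0,0,0,0,0,0,1]]'
python3 -m inch '[[0,0,0,0.39,0,-0.72,1],[0,0,0,0.455,0,-0.685,1],[0,0,0,0.514,0,-0.64,1],[0,0,0,0,0,0,1]]'
python3 -c "
from h import *
delta([553.6,58.5,70],0)"
```

```text
clock: 11.32
eef_pos: [554.8, 58.1, 75.5]
tcp_rot: [3.139, 0.007, 1.434]
contact_force: [-0.5, -0.4, -0.4]
opening: 0.009
grasp_force: 0.0
clock: 11.65
eef_pos: [559.6, 78.7, 136.9]
tcp_rot: [3.134, 0.005, 1.434]
contact_force: [1.3, -0.2, 1.0]
opening: -0.0
grasp_force: 0.0
clock: 11.98
eef_pos: [563.7, 113.2, 186.9]
tcp_rot: [3.135, 0.005, 1.435]
contact_force: [0.0, -0.1, 0.2]
opening: -0.002
grasp_force: 0.0
t 11.98 g [563.7 113.2 183.9] rpy [3.135 0.005 1.435] F [ 0.  -0.1  0.2] open -0.002 grip 0.0 q [ 0.2   0.32  1.79 -0.01  1.04  0.34]
steps/25: [-2.2  -0.13  4.57]
```

The fingers shut without the lug between them. Backing off along the same path and looking.

```bash

python3 -m inch '[[0,0,0,-1,0,0,0],[0,0,0,-1,0,0,0],[0,0,0,-1,0,0,0],[0,0,0,-0.5,0,0,0],[0,0,0,0,0,0,0],[0,0,0,0,0,0,0]]' 40
python3 -c "
from h import *
delta([553.6,58.5,70],0)
f=grab_frame('wrist');P=cloud(f);g=grab_frame('side')
im=np.hstack([f['pixels'][0:300,100:400],cv2.resize(g['pixels'][180:330,170:330],(320,300))])
cv2.imwrite('pics/w3.png',im[:,:,::-1])
m=(P[...,2]>30)&(P[...,2]<100)
q=P[m];u=q[:,:2]@[.1323,.9912];v=q[:,:2]@[-.9912,.1323]
for a in range(90,200,8):
    k=(u>a)&(u<=a+8); 
    if k.sum()>5: print(a,k.sum(),'z',np.percentile(q[k,2],[10,50,90]).round(1),'v',np.percentile(v[k],[2,98]).round(1))
"
```

```text
clock: 12.48
eef_pos: [549.6, 24.2, 184.3]
tcp_rot: [3.14, 0.007, 1.432]
contact_force: [-0.6, 0.2, 0.7]
opening: 0.849
grasp_force: 0.0
t 12.48 g [549.6  24.2 181.3] rpy [3.14  0.007 1.432] F [-0.6  0.2  0.7] open 0.849 grip 0.0 q [ 0.05  0.28  1.84 -0.01  1.02  0.19]
steps/25: [ 1.41 -0.04  4.44]
106 117 z [78.6 79.6 80.7] v [-549.3 -530.9]
114 208 z [78.1 79.2 80.2] v [-549.3 -531. ]
122 199 z [77.2 78.2 79.2] v [-549.3 -531.1]
130 222 z [76.1 77.2 78.3] v [-549.3 -530.3]
138 213 z [75.2 76.3 77.3] v [-549.3 -530.4]
146 229 z [74.1 75.3 76.4] v [-549.4 -530.5]
154 760 z [72.6 74.1 75.1] v [-592.5 -488.3]
162 1269 z [72.5 73.5 74.5] v [-593.2 -487.7]
170 1266 z [71.7 72.6 73.6] v [-592.4 -487.3]
178 1310 z [70.7 71.7 72.6] v [-592.  -487.5]
186 1351 z [69.8 70.7 71.7] v [-592.7 -487.8]
194 1340 z [68.9 69.8 70.8] v [-592.3 -488.3]
```

View pics/w3.png

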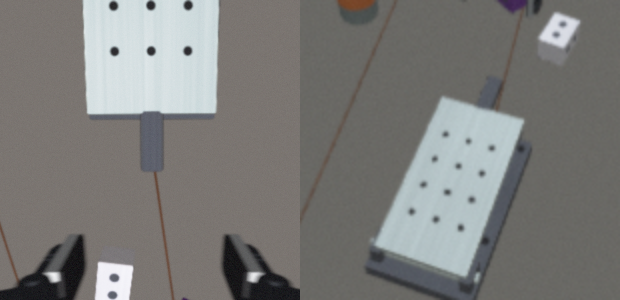

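The plate and lug are unmoved: lug u 108–154, v −549..−531, top at 78. The fingers were nominally around it, so I'll retry a bit deeper and close in steps, watching the force.

```bash

python3 -m inch '[[0,0,0,0.7,-0.04,0.5,0],[0,0,0,0.7,0,0.8,0],[0,0,0,0,0,0.8,0],[0,0,0,0,0,0.8,0],[0,0,0,0,0,0.8,0],[0,0,0,0,0,0.8,0],[0,0,0,0,0,0.25,0],[0,0,0,0,0,0,0]]' 40
python3 -m inch '[[0,0,0,0,0,0,0.4],[0,0,0,0,0,0,0.6],[0,0,0,0,0,0,0.6],[0,0,0,0,0,0,0.6]]'
python3 -c "
from h import *
delta([553.6,58.5,65],0)
f=grab_frame('wrist');P=cloud(f);g=grab_frame('side');h=grab_frame('scene')
im=np.hstack([f['pixels'][100:340,120:390],cv2.resize(g['pixels'][180:300,200:330],(260,240)),cv2.resize(h['pixels'][130:230,270:370],(240,240))])
cv2.imwrite('pics/w4.png',im[:,:,::-1])
"
```

```text
clock: 13.25
eef_pos: [552.5, 59.4, 64.3]
tcp_rot: [-3.14, 0.007, 1.435]
contact_force: [-0.4, 1.1, -0.9]
opening: 0.998
grasp_force: 0.0
clock: 13.58
eef_pos: [554.5, 58.8, 67.0]
tcp_rot: [3.138, 0.006, 1.434]
contact_force: [0.7, 0.0, 0.7]
opening: 0.453
grasp_force: 0.0
t 13.58 g [554.5  58.8  64. ] rpy [3.138 0.006 1.434] F [0.7 0.  0.7] open 0.453 grip 0.0 q [ 0.11  0.45  1.9  -0.01  0.78  0.25]
steps/25: [-0.02 -0.04 -0.04]
```

View pics/w4.png

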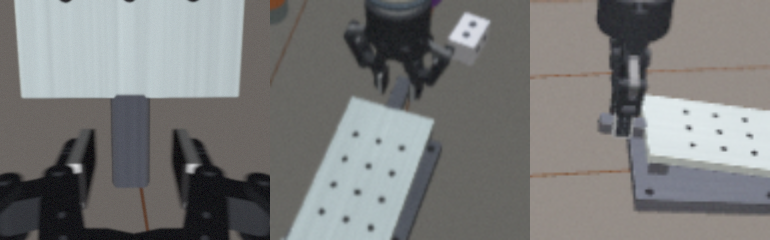

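The fingers straddle the lug evenly (wrist panel: lug at (130,140), pads at (82,165) and (185,165)). Closing in steps.

```bash

python3 -m inch '[[0,0,0,0,0,0,0.72],[0,0,0,0,0,0,0.72]]' 40
python3 -m inch '[[0,0,0,0,0,0,0.82],[0,0,0,0,0,0,0.82]]'
python3 -m inch '[[0,0,0,0,0,0,0.9],[0,0,0,0,0,0,0.9]]'
python3 -m inch '[[0,0,0,0,0,0,0.95],[0,0,0,0,0,0,0.95]]'
```

```text
clock: 13.9
eef_pos: [553.8, 58.6, 66.1]
tcp_rot: [3.139, 0.007, 1.434]
contact_force: [-0.5, 0.5, 0.1]
opening: 0.281
grasp_force: 0.0
clock: 14.07
eef_pos: [552.9, 58.6, 65.7]
tcp_rot: [3.141, 0.007, 1.434]
contact_force: [-4.1, -0.0, 1.2]
opening: 0.218
grasp_force: 42.2
clock: 14.23
eef_pos: [552.9, 58.6, 65.7]
tcp_rot: [3.141, 0.007, 1.434]
contact_force: [-4.2, -0.2, 1.7]
opening: 0.216
grasp_force: 42.2
clock: 14.4
eef_pos: [552.9, 58.6, 65.7]
tcp_rot: [3.141, 0.007, 1.434]
contact_force: [-5.9, 0.4, 0.9]
opening: 0.213
grasp_force: 42.2
```

```bash

python3 -m inch '[[0,0,0,0.154,0,-0.79,0.95],[0,0,0,0.224,0,-0.773,0.95],[0,0,0,0.293,0,-0.75,0.95],[0,0,0,0,0,0,0.95]]'
python3 -c "
from h import *
delta([570,186,230],0)"
```

```text
clock: 14.73
eef_pos: [555.5, 77.7, 125.4]
tcp_rot: [3.141, 0.005, 1.434]
contact_force: [-5.9, 4.1, -2.5]
opening: 0.22
grasp_force: 40.6
t 14.73 g [555.5  77.7 122.4] rpy [3.141 0.005 1.434] F [-5.9  4.1 -2.5] open 0.22 grip 40.6 q [ 0.14  0.38  1.86 -0.01  0.91  0.28]
steps/25: [ 4.35 -0.01 -4.32]
```

```bash

python3 -m inch '[[0,0,0,0.359,0,-0.72,0.95],[0,0,0,0.422,0,-0.685,0.95],[0,0,0,0.482,0,-0.645,0.95],[0,0,0,0,0,0,0.95]]'
python3 -m inch '[[0,0,0,0.538,0,-0.6,0.95],[0,0,0,0.59,0,-0.548,0.95],[0,0,0,0.637,0,-0.493,0.95],[0,0,0,0,0,0,0.95]]'
python3 -m inch '[[0,0,0,0.678,0,-0.433,0.95],[0,0,0,0.715,0,-0.37,0.95],[0,0,0,0.745,0,-0.305,0.95],[0,0,0,0,0,0,0.95]]'
python3 -c "
from h import *
delta([570,186,230],0)"
```

```text
clock: 15.07
eef_pos: [559.8, 109.9, 176.1]
tcp_rot: [3.141, 0.005, 1.434]
contact_force: [-5.7, 4.1, -1.8]
opening: 0.213
grasp_force: 40.3
clock: 15.4
eef_pos: [565.7, 154.1, 216.1]
tcp_rot: [3.141, 0.005, 1.435]
contact_force: [-6.2, 4.1, -3.2]
opening: 0.21
grasp_force: 40.6
clock: 15.73
eef_pos: [572.8, 207.3, 242.5]
tcp_rot: [3.142, 0.005, 1.435]
contact_force: [-6.3, 5.3, -2.1]
opening: 0.201
grasp_force: 39.2
t 15.73 g [572.8 207.3 239.5] rpy [3.142 0.005 1.435] F [-6.3  5.3 -2.1] open 0.201 grip 39.2 q [ 0.35  0.32  1.65 -0.01  1.18  0.49]
steps/25: [-0.86  0.    0.39]
```

The plate is at about 1.2 rad. Letting go and returning to the standing block.

```bash

python3 -m inch '[[0,0,0,0,0,0,0.4],[0,0,0,0,0,0,0.2],[0,0,0,0,0,0,0],[0,0,0,0,0,0,0],[0,0,0,0,0,-0.6,0],[0,0,0,0,0,-1,0],[0,0,0,0,0,-1,0],[0,0,0,-0.5,0,-0.5,0]]' 60
python3 -m inch '[[0,0,0,-1,0,0,0],[0,0,0,-1,0,0,0],[0,0,0,-1,0,0,0],[0,0,0,-1,0,0,0],[0,0,0,-1,0,0,0],[0,0,0,-1,0,0,0],[0,0,0,-1,0,0,0],[0,0,0,-1,0,0,0]]'
python3 -m inch '[[0,0,-0.027,-1,0,0,0],[0,0,0,-1,0,0,0],[0,0,0,-1,0,0,0],[0,0,0,-1,0,0,0],[0,0,0,-1,0,0,0],[0,0,0,-1,0,0,0],[0,0,0,-1,0,0,0],[0,0,0,-1,0,0,0]]'
python3 -c "
from h import *
delta([488.7,-289,65],60)
faces(488,-289,35)
f=grab_frame('side');q,c=sine(f);u=q[:,:2]@[.1323,.9912];v=q[:,:2]@[-.9912,.1323]
b=(abs(q[:,2]-20)<2.5);print('base u',np.percentile(u[b],[.5,2,98,99.5]).round(1),'v',np.percentile(v[b],[.5,2,98,99.5]).round(1),b.sum())
k=q[:,2]>120;print('high',np.percentile(np.c_[u,v,q[:,2]][k],[2,98],axis=0).round(1).tolist())
"
```

```text
clock: 16.4
eef_pos: [573.1, 193.6, 323.5]
tcp_rot: [3.136, 0.004, 1.435]
contact_force: [0.4, 0.6, -0.6]
opening: 1.001
grasp_force: 0.0
clock: 17.07
eef_pos: [543.7, -7.8, 321.6]
tcp_rot: [3.139, 0.007, 1.433]
contact_force: [-0.2, 0.9, -0.4]
opening: 0.999
grasp_force: 0.0
clock: 17.73
eef_pos: [530.9, -207.2, 322.9]
tcp_rot: [3.14, 0.007, 1.518]
contact_force: [-0.0, 0.7, -0.2]
opening: 1.001
grasp_force: 0.0
t 17.73 g [ 530.9 -207.3  319.9] rpy [3.14  0.007 1.518] F [-0.   0.7 -0.2] open 1.001 grip 0.0 q [-0.37  0.19  1.64 -0.01  1.31 -0.32]
steps/25: [-3.28 -1.53  7.82]
side top (array([ 488.1, -287.9,   89.6]), array([ 0.002, -0.014,  1.   ]), 85) rect [ 487.9 -287.1] [44.2 39.6] 87.6 zmax 91.8 zmin 14.1
   side face (array([ 488.3, -270.5,   43.3]), array([0.039, 0.999, 0.004]), 126)
scene top (array([ 490.1, -289.1,   89.4]), array([0.017, 0.003, 1.   ]), 110) rect [ 488.  -289.3] [38.5 41.3] 85.0 zmax 90.7 zmin 12.7
   side face (array([ 506.7, -290.4,   44. ]), array([ 1.   , -0.013,  0.001]), 213)
base u [153.6 156.2 375.  375.6] v [-601.8 -593.2 -476.1 -475.4] 860
high [[268.9, -592.1, 122.9], [332.5, -485.7, 255.9]]
```

```bash

python3 -m inch '[[0,0,0,-1,-0.4,0.9,0],[0,0,0,-1,-0.4,0.9,0],[0,0,0,-0.8,-0.4,0.9,0],[0,0,0,-0.48,-0.33,0.9,0],[0,0,0,0,0,0.9,0],[0,0,0,0,0,0.9,0],[0,0,0,0,0,0.6,0],[0,0,0,0,0,0,0]]'
python3 -c "
from h import *
delta([488.7,-288.7,65],0)"
```

```text
clock: 18.55
eef_pos: [487.4, -284.3, 170.4]
tcp_rot: [-3.138, 0.004, 1.519]
contact_force: [-1.3, 0.1, 0.2]
opening: 1.002
grasp_force: 0.0
t 18.55 g [ 487.4 -284.4  167.4] rpy [-3.138  0.004  1.519] F [-1.3  0.1  0.2] open 1.002 grip 0.0 q [-0.53  0.32  1.82 -0.01  1.   -0.47]
steps/25: [-0.15  0.07  4.09]
```

```bash

python3 -m inch '[[0,0,0,-0.15,0.07,0.8,0],[0,0,0,0,0,0.8,0],[0,0,0,0,0,0.8,0],[0,0,0,0,0,0.8,0],[0,0,0,0,0,0.8,0],[0,0,0,0,0,0,0]]' 60
python3 -m inch '[[0,0,0,0,0,0,0.35],[0,0,0,0,0,0,0.45],[0,0,0,0,0,0,0.55],[0,0,0,0,0,0,0.65],[0,0,0,0,0,0,0.7],[0,0,0,0,0,0,0.7]]'
python3 -c "
from h import *
delta([488.7,-289,65],0)"
```

```text
clock: 19.05
eef_pos: [489.8, -289.1, 71.4]
tcp_rot: [-3.139, 0.005, 1.519]
contact_force: [-0.9, 1.1, 0.9]
opening: 0.997
grasp_force: 0.0
clock: 19.55
eef_pos: [492.0, -291.0, 75.5]
tcp_rot: [3.138, 0.008, 1.519]
contact_force: [-2.9, -0.3, 9.5]
opening: 0.448
grasp_force: 59.4
t 19.55 g [ 492.  -291.    72.5] rpy [3.138 0.008 1.519] F [-2.9 -0.3  9.5] open 0.448 grip 59.4 q [-0.53  0.46  1.87 -0.01  0.81 -0.48]
steps/25: [ 0.08 -0.14  0.3 ]
```

```bash

python3 -m inch '[[0,0,0,0,0,-0.3,0.7],[0,0,0,0,0,-0.7,0.7],[0,0,0,0,0,-1,0.7],[0,0,0,0,0,-1,0.7],[0,0,0.013,0.5,0,-1,0.7],[0,0,0.013,1,0,-0.5,0.7],[0,0,0,1,0.1,0,0.7],[0,0,0,1,0.1,0,0.7]]'
python3 -m inch '[[0,0,0,1,0.1,0,0.7],[0,0,0,1,0.1,0,0.7],[0,0,0,1,0.1,0,0.7],[0,0,0,1,0.1,0,0.7],[0,0,0,1,0,0,0.7],[0,0,0,1,0,0,0.7],[0,0,0,1,0,0,0.7],[0,0,0,1,0,0,0.7]]'
python3 -m inch '[[0,0,0,1,0,0,0.7],[0,0,0,1,0,0,0.7],[0,0,0,0.5,0,0,0.7],[0,0,0,0,0,0,0.7],[0,0,0,0,0,0,0.7]]'
python3 -c "
from h import *
delta([561.7,123.3,92.5],0)"
```

```text
clock: 20.22
eef_pos: [506.2, -202.9, 187.5]
tcp_rot: [3.137, 0.007, 1.436]
contact_force: [0.1, 0.5, -3.8]
opening: 0.451
grasp_force: 61.5
clock: 20.88
eef_pos: [542.1, -5.3, 184.8]
tcp_rot: [3.139, 0.007, 1.437]
contact_force: [1.5, 0.5, -4.0]
opening: 0.447
grasp_force: 61.5
clock: 21.3
eef_pos: [550.5, 55.6, 184.0]
tcp_rot: [3.139, 0.007, 1.439]
contact_force: [0.3, 0.2, -3.7]
opening: 0.449
grasp_force: 61.5
t 21.3 g [550.5  55.5 181. ] rpy [3.139 0.007 1.439] F [ 0.3  0.2 -3.7] open 0.449 grip 61.5 q [ 0.1   0.29  1.83 -0.01  1.02  0.24]
steps/25: [2.77 0.08 3.52]
```

```bash

python3 -m inch '[[0,0,0,0.7,0.04,0,0.7],[0,0,0,1,0.04,0,0.7],[0,0,0,1,0,0.6,0.7],[0,0,0,0,0,0.8,0.7],[0,0,0,0,0,0.8,0.7],[0,0,0,0,0,0.8,0.7],[0,0,0,0,0,0,0.7],[0,0,0,0,0,0,0.7]]'
python3 -c "
from h import *
delta([561.4,121.3,92.5],0)
f=grab_frame('scene');g=grab_frame('side');P=cloud(f)
q,c=sine(f);u=q[:,:2]@[.1323,.9912]-252.5;v=q[:,:2]@[-.9912,.1323]+540.5
k=(q[:,2]>35)&(q[:,2]<70)&(abs(v)<40)&(u<0);print(np.percentile(np.c_[u,v,q[:,2]][k],[3,50,97],axis=0).round(1).tolist(),pca(q[k]))
im=np.hstack([cv2.resize(f['pixels'][90:240,270:410],(373,400)),cv2.resize(g['pixels'][160:340,170:330],(356,400))]);cv2.imwrite('pics/p1.png',im[:,:,::-1])"
```

```text
clock: 21.97
eef_pos: [560.9, 120.2, 107.8]
tcp_rot: [-3.141, 0.008, 1.436]
contact_force: [0.6, -0.1, -3.1]
opening: 0.447
grasp_force: 61.5
t 21.97 g [560.9 120.2 104.8] rpy [-3.141  0.008  1.436] F [ 0.6 -0.1 -3.1] open 0.447 grip 61.5 q [ 0.21  0.42  1.84 -0.01  0.88  0.35]
steps/25: [0.05 0.01 0.49]
[[-77.6, -17.1, 36.2], [-60.6, -14.7, 52.8], [-38.8, 16.6, 68.3]] (array([576.4, 120.4,  52.6]), array([ 0.983, -0.168, -0.075]), 126)
```

View pics/p1.png

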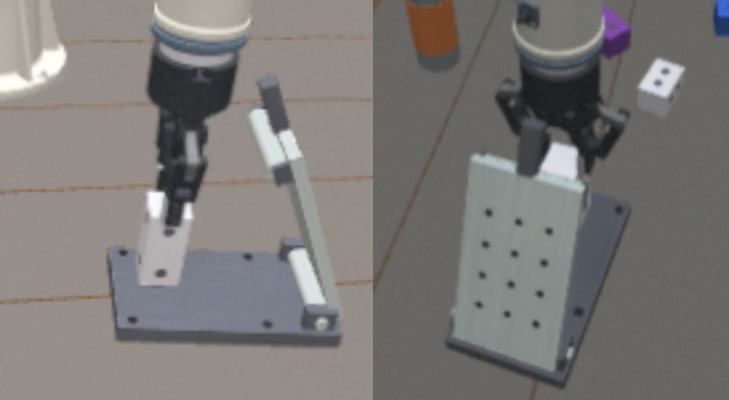

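The block hangs upright just above the base (left panel 165,240), clear of the swung-up plate, with its centre at about x = −57 in the base frame. Lowering to contact.

```bash

python3 -m inch '[[0,0,0,0.05,0,0.2,0.7],[0,0,0,0,0,0.2,0.7],[0,0,0,0,0,0,0.7]]'
python3 -m inch '[[0,0,0,0,0,0.04,0.7],[0,0,0,0,0,0,0.7]]'
python3 -m inch '[[0,0,0,0,0,0.04,0.7],[0,0,0,0,0,0,0.7]]'
```

```text
clock: 22.32
eef_pos: [561.7, 122.5, 98.1]
tcp_rot: [3.14, 0.007, 1.437]
contact_force: [-0.1, 0.6, -3.4]
opening: 0.446
grasp_force: 61.5
clock: 22.48
eef_pos: [561.8, 122.6, 97.3]
tcp_rot: [3.14, 0.007, 1.437]
contact_force: [1.2, -0.2, -2.4]
opening: 0.451
grasp_force: 61.5
clock: 22.65
eef_pos: [561.9, 122.7, 96.3]
tcp_rot: [3.139, 0.007, 1.437]
contact_force: [0.0, 0.0, -3.1]
opening: 0.451
grasp_force: 61.5
```

```bash

python3 -m inch '[[0,0,0,0,0,0.04,0.7],[0,0,0,0,0,0,0.7]]'
python3 -m inch '[[0,0,0,0,0,0.04,0.7],[0,0,0,0,0,0,0.7]]'
```

```text
clock: 22.82
eef_pos: [562.0, 122.7, 95.7]
tcp_rot: [3.139, 0.007, 1.437]
contact_force: [-1.1, -0.2, -0.5]
opening: 0.442
grasp_force: 62.0
clock: 22.98
eef_pos: [562.2, 122.8, 95.5]
tcp_rot: [3.139, 0.006, 1.437]
contact_force: [-4.5, 0.3, 10.8]
opening: 0.45
grasp_force: 63.4
```

Contact. Releasing and retreating straight up.

```bash

python3 -m inch '[[0,0,0,0,0,0,0.5],[0,0,0,0,0,0,0.4],[0,0,0,0,0,0,0.3],[0,0,0,0,0,0,0.15],[0,0,0,0,0,0,0],[0,0,0,0,0,0,0],[0,0,0,0,0,0,0],[0,0,0,0,0,0,0]]'
python3 -m inch '[[0,0,0,0,0,-0.4,0],[0,0,0,0,0,-0.8,0],[0,0,0,0,0,-1,0],[0,0,0,0,0,-1,0],[0,0,0,0,0,-1,0],[0,0,0,0,0,-1,0],[0,0,0,0,0,-1,0],[0,0,0,0,0,-1,0]]'
python3 -c "
from h import *
delta([572.8,207.3,250],0)
f=grab_frame('scene')
q,c=sine(f);u=q[:,:2]@[.1323,.9912]-252.5;v=q[:,:2]@[-.9912,.1323]+540.5
W=np.c_[u,v,q[:,2]]
for lo,hi in((30,100),(104,116)):
    k=(q[:,2]>lo)&(q[:,2]<hi)&(abs(v)<40)&(u<-20);print(np.percentile(W[k],[3,50,97],axis=0).round(1).tolist(),pca(W[k]))
f=grab_frame('wrist');P=cloud(f);q=P.reshape(-1,3);W=np.c_[q[:,:2]@[.1323,.9912]-252.5,q[:,:2]@[-.9912,.1323]+540.5,q[:,2]]
k=(W[:,2]>200)&(abs(W[:,1])<60)&(W[:,0]>-20)&(W[:,0]<120);print('lug?',k.sum(),np.percentile(W[k],[3,50,97],axis=0).round(1).tolist() if k.any() else '')
k=(abs(W[:,2]-110)<4)&(abs(W[:,1])<50)&(W[:,0]<-20)&(W[:,0]>-100);print('blk top wrist',k.sum(),np.percentile(W[k],[3,50,97],axis=0).round(1).tolist())
"
```

```text
clock: 23.65
eef_pos: [561.9, 122.6, 94.3]
tcp_rot: [3.14, 0.007, 1.437]
contact_force: [0.4, 0.7, -0.4]
opening: 0.999
grasp_force: 0.0
clock: 24.32
eef_pos: [561.4, 123.8, 276.5]
tcp_rot: [3.139, 0.007, 1.437]
contact_force: [0.5, -0.5, 0.1]
opening: 1.003
grasp_force: 0.0
t 24.32 g [561.4 123.8 273.5] rpy [3.139 0.007 1.437] F [ 0.5 -0.5  0.1] open 1.003 grip 0.0 q [ 0.22  0.23  1.69 -0.01  1.22  0.35]
steps/25: [3.38 0.   0.92]
[[-74.6, -16.9, 33.0], [-58.2, -14.5, 65.9], [-36.3, 14.6, 98.7]] (array([-53.6, -14.6,  66.3]), array([-0.046, -0.999, -0.002]), 270)
[[-73.7, -15.6, 104.9], [-56.3, 1.2, 109.4], [-37.2, 24.5, 111.4]] (array([-56.4,   3.7, 109.4]), array([ 0.005, -0.006,  1.   ]), 119)
lug? 7966 [[6.8, -49.6, 201.1], [26.2, -0.8, 214.0], [42.7, 50.4, 427.3]]
blk top wrist 1278 [[-74.6, -14.1, 108.3], [-55.6, 4.3, 109.9], [-36.8, 23.0, 111.1]]
```

The block stands upright on the base at x = −56, y = +4, top at 110 mm. Now regrasping the lug.

```bash

python3 -m inch '[[0,0,0,0.8,0,0.1,0],[0,0,0,0.9,0,0.2,0],[0,0,0,0.9,0,0.3,0],[0,0,0,0.78,0,0.5,0],[0,0,0,0,0,0.2,0],[0,0,0,0,0,0,0]]' 40
python3 -m inch '[[0,0,0,0,0,0,0.5],[0,0,0,0,0,0,0.6],[0,0,0,0,0,0,0.7],[0,0,0,0,0,0,0.72],[0,0,0,0,0,0,0.75],[0,0,0,0,0,0,0.82],[0,0,0,0,0,0,0.9],[0,0,0,0,0,0,0.95]]'
python3 -c "
from h import *
delta([572.8,207.3,239.5],0)"
```

```text
clock: 24.92
eef_pos: [571.8, 207.6, 239.5]
tcp_rot: [-3.141, 0.008, 1.439]
contact_force: [-0.9, -1.4, -0.1]
opening: 1.001
grasp_force: 0.0
clock: 25.58
eef_pos: [572.7, 207.0, 241.8]
tcp_rot: [3.14, 0.007, 1.437]
contact_force: [-3.0, -0.7, 6.0]
opening: 0.206
grasp_force: 38.9
t 25.58 g [572.7 207.  238.8] rpy [3.14  0.007 1.437] F [-3.  -0.7  6. ] open 0.206 grip 38.9 q [ 0.35  0.32  1.65 -0.01  1.17  0.49]
steps/25: [ 0.01  0.   -0.03]
```

```bash

python3 -m inch '[[0,0,0,-0.56,0,0.21,0.95],[0,0,0,-0.546,0,0.25,0.95],[0,0,0,-0.527,0,0.286,0.95],[0,0,0,-0.507,0,0.32,0.95],[0,0,0,0,0,0,0.95]]'
python3 -m inch '[[0,0,0,-0.484,0,0.354,0.95],[0,0,0,-0.46,0,0.386,0.95],[0,0,0,-0.43,0,0.416,0.95],[0,0,0,-0.4,0,0.444,0.95],[0,0,0,0,0,0,0.95]]'
python3 -c "
from h import *
delta([572.7,207,239],0)
g=r.sense()['eef_pos']-[0,0,3];d=352.5-g[:2]@[.1323,.9912];print('alpha',np.arctan2(g[2]-30,d),'R',np.hypot(g[2]-30,d))"
```

```text
clock: 26.0
eef_pos: [565.2, 151.2, 213.4]
tcp_rot: [3.141, 0.01, 1.436]
contact_force: [-1.5, -6.2, 0.3]
opening: 0.202
grasp_force: 39.9
clock: 26.42
eef_pos: [559.3, 107.3, 173.3]
tcp_rot: [3.141, 0.01, 1.437]
contact_force: [-0.2, -5.0, -1.7]
opening: 0.203
grasp_force: 41.1
t 26.42 g [559.3 107.3 170.3] rpy [3.141 0.01  1.437] F [-0.2 -5.  -1.7] open 0.203 grip 41.1 q [ 0.19  0.33  1.8  -0.01  1.01  0.33]
steps/25: [ 4.    0.   -2.78]
alpha 0.6839230823263853 R 222.10766516565883
```

```bash

python3 -m inch '[[0,0,0,-0.218,0,0.28,0.95],[0,0,0,-0.1,0,0.146,0.95],[0,0,0,0,0,0,0.95]]'
python3 -m inch '[[0,0,0,-0.05,0,0.074,0.95],[0,0,0,-0.05,0,0.075,0.95],[0,0,0,0,0,0,0.95]]'
python3 -m inch '[[0,0,0,-0.05,0,0.075,0.95],[0,0,0,0,0,0,0.95]]'
python3 -c "
from h import *
g=r.sense()['eef_pos']-[0,0,3];d=352.5-g[:2]@[.1323,.9912];print('alpha',np.arctan2(g[2]-30,d),'R',np.hypot(g[2]-30,d))
f=grab_frame('side');q,c=sine(f);hsv=cv2.cvtColor(c[None],cv2.COLOR_RGB2HSV)[0];u=q[:,:2]@[.1323,.9912]-252.5;v=q[:,:2]@[-.9912,.1323]+540.5
k=(hsv[:,2]>130)&(q[:,2]>60)&(abs(v)<45)&(u>-45)&(u<70);_,n,N=pca(np.c_[u,v,q[:,2]][k]);print('plate angle',np.arctan2(abs(n[0]),abs(n[2])),n,N)"
```

```text
clock: 26.67
eef_pos: [558.3, 99.9, 163.8]
tcp_rot: [3.141, 0.01, 1.437]
contact_force: [-1.8, -7.8, 0.0]
opening: 0.202
grasp_force: 41.3
clock: 26.92
eef_pos: [558.1, 98.0, 160.6]
tcp_rot: [3.141, 0.009, 1.437]
contact_force: [-3.3, -6.6, 3.5]
opening: 0.201
grasp_force: 40.9
clock: 27.08
eef_pos: [558.0, 96.8, 158.8]
tcp_rot: [3.141, 0.009, 1.437]
contact_force: [-3.9, -7.4, 3.8]
opening: 0.202
grasp_force: 40.9
alpha 0.6030411509994618 R 221.8357739851695
plate angle 1.3555773425907895 [-0.215  0.975 -0.047] 2064
```

```bash
cat >> h.py <<'E'
def plate():
    s=r.sense(); g=s['eef_pos']-[0,0,3];d=352.5-g[:2]@[.1323,.9912];print('alpha',round(np.arctan2(g[2]-30,d),3),'R',round(np.hypot(g[2]-30,d),1))
    for n in('side','scene'):
        f=grab_frame(n);q,c=sine(f);hsv=cv2.cvtColor(c[None],cv2.COLOR_RGB2HSV)[0]
        W=np.c_[q[:,:2]@[.1323,.9912]-252.5,q[:,:2]@[-.9912,.1323]+540.5,q[:,2]]
        W=W[(hsv[:,2]>110)&(q[:,2]>42)&(abs(W[:,1])<48)&(W[:,0]>-50)&(W[:,0]<70)]
        best=0
        rng=np.random.default_rng(0)
        for _ in range(300):
            p=W[rng.choice(len(W),3,False)];nn=np.cross(p[1]-p[0],p[2]-p[0]);l=np.linalg.norm(nn)
            if l<500: continue
            nn/=l;m=abs((W-p[0])@nn)<1.5
            if abs(nn[1])<.2 and m.sum()>best: best=m.sum();M=m
        x=W[M];w,V=np.linalg.eigh(np.cov(x.T));nn=V[:,0];print(n,'plate angle',round(float(np.arctan2(abs(nn[0]),abs(nn[2]))),3),best)
E
python3 -m inch '[[0,0,0,-0.05,0,0.08,0.95],[0,0,0,-0.05,0,0.08,0.95],[0,0,0,0,0,0,0.95]]'
python3 -m inch '[[0,0,0,-0.03,0,0.08,0.95],[0,0,0,0,0,0,0.95]]'
python3 -c "
from h import *
plate()"
```

```text
clock: 27.38
eef_pos: [557.8, 95.4, 155.5]
tcp_rot: [3.14, 0.007, 1.436]
contact_force: [-5.7, 0.3, 9.1]
opening: 0.204
grasp_force: 44.1
clock: 27.55
eef_pos: [557.9, 95.3, 154.7]
tcp_rot: [3.14, 0.006, 1.436]
contact_force: [-10.1, 2.6, 20.4]
opening: 0.202
grasp_force: 48.6
alpha 0.584 R 220.8
side plate angle 0.522 1751
scene plate angle 0.512 708
```

Firm contact (20 N up on the tool), plate angle about 0.52. Letting go and retreating outward and up.

```bash

python3 -m inch '[[0,0,0,0,0,0,0.7],[0,0,0,0,0,0,0.5],[0,0,0,0,0,0,0.3],[0,0,0,0,0,0,0],[0,0,0,0,0,0,0],[0,0,0,0,0,0,0],[0,0,0,0,0,0,0]]'
python3 -m inch '[[0,0,0,0,0,-0.4,0],[0,0,0,0,0,-0.8,0],[0,0,0,-0.3,0,-1,0],[0,0,0,-0.8,0,-1,0],[0,0,0,-1,0,-0.5,0],[0,0,0,-1,0,0,0],[0,0,0,-1,0,0,0],[0,0,0,0,0,0,0]]'
python3 -c "
from h import *
delta([561,121,94],0)
plate()
f=grab_frame('scene');g=grab_frame('side')
q,c=sine(f);W=np.c_[q[:,:2]@[.1323,.9912]-252.5,q[:,:2]@[-.9912,.1323]+540.5,q[:,2]]
k=(W[:,2]>30)&(W[:,2]<95)&(abs(W[:,1])<40)&(W[:,0]<-20);print(np.percentile(W[k],[3,50,97],axis=0).round(1).tolist(),pca(W[k]))
im=np.hstack([cv2.resize(f['pixels'][90:240,270:410],(373,400)),cv2.resize(g['pixels'][160:340,170:330],(356,400))]);cv2.imwrite('pics/p2.png',im[:,:,::-1])"
```

```text
clock: 28.23
eef_pos: [558.0, 94.9, 152.9]
tcp_rot: [3.14, 0.007, 1.437]
contact_force: [0.8, -0.5, -0.1]
opening: 1.002
grasp_force: 0.0
clock: 28.9
eef_pos: [543.9, -9.2, 247.6]
tcp_rot: [3.138, 0.008, 1.435]
contact_force: [0.2, -0.7, -0.3]
opening: 0.998
grasp_force: 0.0
t 28.9 g [543.9  -9.2 244.6] rpy [3.138 0.008 1.435] F [ 0.2 -0.7 -0.3] open 0.998 grip 0.0 q [-0.01  0.21  1.79 -0.01  1.15  0.12]
steps/25: [ 5.3  -0.05  5.98]
alpha 0.638 R 360.5
side plate angle 0.524 1781
scene plate angle 0.516 718
[[-74.6, -17.1, 32.4], [-59.9, -14.5, 60.6], [-36.0, 16.1, 91.5]] (array([-54.5, -14.7,  60.8]), array([-0.053, -0.998, -0.013]), 230)
```

View pics/p2.png

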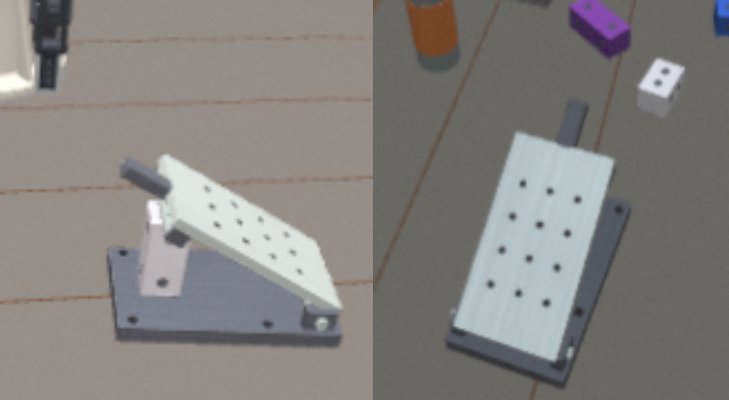

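The plate rests on the upright block (left panel: roller over the block's top at (165,215)), at an angle of 0.52. The short block and the can are where they were. The gripper is clear, so I'm handing in.

```bash
python3 -c "
from rig import r
print(r.sign_off())"
```

```text
the job is handed in; nothing more can be done
None
```

The job is handed in, with no verdict returned: the long block was righted and let go on the bench, then stood upright on the base, and the plate came down onto it and measures about 0.52 rad. The final roller force could not be read directly; I pressed with about 20 N before letting go.

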